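# Cover the praline mill and crank it through its heavy point

## Task

Put the small stainless lid, plug down, into the hopper mouth of the praline mill, flat and fully home, and let go of it. Then hold the crank by its knob and turn it clockwise (seen from above) through two full turns in one go at a steady pace, about one turn in six seconds, carrying it through the heavy point of each turn without stalling, running ahead or springing back, and guiding it gently so that the knob is never forced. Leave the crank where it was at the start, pointing away from the hopper, with the lid still home and the other things on the shelf where they are.

Things in the scene. Friction and masses are not known exactly. Their poses are not given: they have to be found in the camera images.
- mill: Praline mill bolted to the shelf: 170 x 300 mm base plate, square grey gear tower 105 mm wide and 160 mm tall, steel hopper beside it, spout towards the bowl, crank on top. Origin: on the shelf under the tower's centre. Own -y points from the tower to the hopper, -x to the spout, z up.
- tower (a point): Centre of the tower's top face, 160 mm above the shelf; fixed. The crank's upright spindle stands here.
- spindle (a point): Spindle of the crank, at the tower's top. Its head sits on stiff rubber mounts: over tower at rest, it gives 1 mm for 8 N of sideways push or pull on the knob; over 1.5 mm (12 N) the crank counts as forced. Turning it takes up to 7 N, so little is left for pulling off its circle.
- mouth (a point): Centre of the hopper's round mouth, in the plane of its rim, 120 mm above the shelf. Inner diameter 82 mm, outer 91 mm, straight wall for 36 mm. Fixed to the mill, 145 mm from the tower's centre along the mill's -y.
- crank (a joint): Angle, rad, growing clockwise from above. At angle a the flat slotted arm (top 191 mm over the shelf) points along the mill's (sin a, cos a); 0: away from the hopper. Its knob is clamped in the slot 50 to 78 mm from the spindle, NOT measured: feel or see it. Knob: black, upright, spins freely, 24 mm across, 191 to 241 mm over the shelf, 30 mm flange in the lowest 6 mm. Starts within 0.4 of 0.
- flywheel: Dark disc, 116 mm across, under the crank arm, top 179 mm over the shelf; slipping hub: its speed follows the crank's with 0.8 s lag and shows the pace. A spring inside resists at crank angles of about 1 to 3 in each turn (most near 2.1, 4 to 7 N at the knob), pushes ahead from 3.3 to 5.3; slack near whole turns, where the crank stays put. Origin on the spindle line at shelf height.
- lid (a point): Centre of the small stainless hopper lid, half-way up its 48 mm (24 mm above its underside). From below: 77 mm plug, 10 mm deep, edge chamfered 2.5 mm; 94 mm flange, 4 mm thick; round grip 22 mm across, 34 mm tall, to the top. 130 to 210 g. Lies plug down on the shelf. Fully home this point is 14 mm above mouth.
- bowl: White ceramic bowl, 116 mm across, 50 mm tall, in front of the mill's spout; leave it. Origin at the centre of its foot.
- pan_lid: Bigger domed pan lid, 150 mm across, with a black knob; not for the hopper, leave it. Origin under its centre.
- jar: Glass jar, 72 mm across, 100 mm tall; leave it. Origin under its centre.
- scoop: Aluminium serving spoon, 190 mm long along its x, lying flat; leave it.
- tin: Round aluminium tin, 80 mm across, 70 mm tall; leave it. Origin under its centre.
There are look-alikes about, which are no part of the job. Leave any yellow look-alike of the part that bears lid alone.

How it is judged:
On the way, in this order (a step that is already met when the one before it is completed fails the run):
1. the small lid sits fully home in the hopper mouth before the crank is turned (horizontal distance between lid and mouth below 0.005 m and z of lid in the frame of mouth between 0.01 and 0.017 m and angle between lid's own z axis and vertical below 0.05 rad and value of joint crank below 0.9 rad), for 0.3 s.
2. the crank comes through its first turn at a steady pace (value of joint crank above 6.4 rad and angular speed of flywheel between 0.4 and 1.9 rad/s), for 0.1 s.
At the end, for the whole second after the job is handed in: the crank stands still within 0.5 rad of two full turns (12.57), pointing away from the hopper, and the small lid lies home in the hopper mouth: within 5 mm of its centre, 10 to 17 mm (this point) above the rim, tilted less than 0.05 rad (value of joint crank between 12.07 and 13.07 rad and velocity of joint crank between -0.1 and 0.1 rad/s and horizontal distance between lid and mouth below 0.005 m and z of lid in the frame of mouth between 0.01 and 0.017 m and angle between lid's own z axis and vertical below 0.05 rad); the robot touches nothing.
It fails at once if the crank turned with the hopper not covered (value of joint crank above 0.9 rad and not (horizontal distance between lid and mouth below 0.005 m and z of lid in the frame of mouth between 0.01 and 0.017 m and angle between lid's own z axis and vertical below 0.05 rad)).
It fails at once if the crank stalled on the way (flywheel below 0.4 rad/s between angles 2 and 11.5) (value of joint crank between 2 and 11.5 rad and angular speed of flywheel below 0.4 rad/s).
It fails at once if the crank ran ahead (over 6 rad/s, or the flywheel over 1.9 rad/s) or sprang back (over 0.8 rad/s) (angular speed of flywheel above 1.9 rad/s or (value of joint crank above 0.9 rad and velocity of joint crank above 6 rad/s) or (value of joint crank between 0.9 and 12 rad and velocity of joint crank below -0.8 rad/s)).
It fails at once if the crank forced: its head pushed over 1.5 mm aside (about 12 N) (horizontal distance between spindle and tower above 0.0015 m).
It fails at once if another thing on the shelf moved over 25 mm (distance of any of bowl, pan_lid, jar, scoop, tin from where it was at the start of the episode above 0.025 m).
It also fails if it takes over 72 s, if anything falls off the work surface, if the arm or the gripper's body presses on something with over 40 N, if the wrist force passes 120 N, or if a joint passes its speed limit or range.

## Robot

A 6-joint arm with a two-finger parallel gripper is mounted at the origin on the work surface. World frame = base frame: x ahead of the robot, y to its left, z up, the work surface at z = 0. Lengths are in m, angles in rad, forces in N, time in s.
With the tool pointing down it reaches from about 0.35 to 0.775 m from the base axis. Payload 7.3 kg.
Tool frame: the origin (TCP) lies at the very end of the fingers, on their centre line; the grasp point (between the pads) lies 19 mm behind it; z points along the fingers, y is the line along which they close (so a half turn about z gives the same grasp; the last joint's range is limited). The gripper opens to 92 mm and grips with 3 to 60 N. Pads are 19 mm wide; open, the fingers measure 130 mm over their backs; the gripper's body (75 mm by 190 mm) begins 47 mm behind the grasp point.
Start: joints at [0.966, 0.342, 1.524, -0, 1.275, -0.146], TCP at [0.232, 0.471, 0.192] pointing down, gripper open.
Joint ranges: [-2.53, 2.53], [-0.77, 2.02], [0.04, 2.7], [-1, 4.14], [0.28, 2.66], [-3.11, 3.11]. Speed limits (rad/s): [2.57, 2.57, 3.14, 3.14, 3.14, 3.14].

## Interface

Orientations are given as [roll, pitch, yaw] about the fixed x, y, z axes, in that order (R = Rz(yaw) Ry(pitch) Rx(roll)).
In Python, from cell import robot, read_camera, get_calibration gives the robot as it stands. The module is installed in compiled form; this text tells all that it offers.
- The arm moves only by the tool send_rows, never from a script. Its argument "plan" is a list of rows, each a list of 2 entries, a list of its own where there are three numbers: the shift along the tool's x, y, z as a fraction of full scale, then the turn, a rotation vector about the tool's x, y, z as a fraction of full scale. A call has exactly 10 rows; each row shifts and turns the commanded pose from where the row before left it, along the tool's axes as they then stand; what a row does not reach is not made up. Full scale, the value 1, is 0.025 m for a shift and 90 degrees for a turn. A row lasts 1/8 s, in which the tool goes at most 62.5 mm and 10.7 degrees, less where a joint would pass 70% of its speed; a pose out of reach is approached as far as the arm can. A call with a number of a shift or a turn outside -1 to 1 is refused whole. A call with a gripper value outside its range is refused whole. "gripper" is the opening, from -1 (shut) to 1 (fully open), so that 0 is half open, set as the call begins (left out, the last holds). The fingers move at their own pace and stop on an object; "force" is the grip in N (left out, the last holds). Time passes only in rows, so rows that do not move let the fingers close, or fill a call up. It gives the time, the measured TCP pose, the force, the opening and the grip force at its end, in the units of the state.
- robot.observe(): the state, without advancing time (a new reading comes with each control period).
- read_camera(name): name is "scene" or "top"; returns (picture, depth): 384x512x3 uint8, blue, green, red; 384x512 float32, m along the optical axis (not along the pixel's ray), 0 where there is no reading.
- get_calibration(name): a dict with "intrinsics" (3x3 intrinsics, pixels), "rvec" (rotation vector, rad) and "tvec" (3), from world to camera coordinates, as OpenCV has them. Camera axes: x right, y down, z forward; pixel columns grow to the right and rows downward; lengths in m; the calibration is good to about 2 mm. A picture is of the moment at which its call begins. get_calibration takes no time and is no camera call.
- robot.hand_in(): hands the job in; it is judged then, once.
The state is a dict: "time": time; "qpos": joint angles; "qvel": joint speeds; "joint_efforts": joint torques, N m; "tool_pos": TCP position; "tool_rot": TCP orientation; "contact_force": force on the tool from outside, world axes, zero at the start; "torque": the same for the moment, N m; "opening": finger opening in m; "grip_force": force on a finger pad.
Only numpy, scipy, OpenCV 4.12 (cv2) and the standard library are available. Lean on these libraries where they do the work, as an engineer would, in place of code of your own. Each camera call takes 0.05 s, during which the arm holds its last target. There are 200 camera calls.

## Working session

There is one attempt and no reset: what is moved stays moved. The work goes in short steps, Python scripts to look and compute and a tool call to move; the robot and the scene stay as the last step left them, time stands still between calls to the robot, and variables do not carry over. Pictures are saved under pics/ and viewed, at most 10 in all, crops included, and the job is handed in when it is done.

Besides the shell and the picture viewer there is one more tool, called after "Emit:" as name(argument=value, ...) on one line, values as JSON. send_rows: Moves the arm, as the interface text tells. Shift numbers are shares of 0.025 m and turn numbers shares of 90 degrees, none past 1 either way. Its arguments: {"type":"object","properties":{"plan":{"type":"array"},"gripper":{"type":"number"},"force":{"type":"number"}},"required":["plan"]}

```bash
mkdir -p pics; ls; cat > h.py <<'E'
import numpy as np, cv2
from cell import robot, read_camera, get_calibration
def cal(n):
    c=get_calibration(n);return np.array(c["intrinsics"],float),cv2.Rodrigues(np.array(c["rvec"],float))[0],np.array(c["tvec"],float).ravel()
def ray(n,u,v,z):
    K,R,t=cal(n);o=-R.T@t;d=R.T@np.linalg.inv(K)@np.array([u,v,1.]);return o+d*(z-o[2])/d[2]
def cloud(n,D):
    K,R,t=cal(n);v,u=np.mgrid[:D.shape[0],:D.shape[1]]
    p=np.stack([(u-K[0,2])/K[0,0]*D,(v-K[1,2])/K[1,1]*D,D],-1);return (p-t)@R
def proj(n,p):
    K,R,t=cal(n);q=K@(R@np.array(p)+t);return q[:2]/q[2]
E
python3 - <<'E'
from h import *
for n in("scene","top"):
    im,D=read_camera(n);cv2.imwrite(f"pics/{n}0.png",im);np.savez(f"{n}0.npz",im=im,D=D)
    K,R,t=cal(n);print(n,-R.T@t,K[0,0])
print(robot.observe())
E
```

```text
pics
scene [1.20545059 0.66325087 0.85499688] 399.56611359283
top [ 0.37332316 -0.02409132  1.23227887] 417.27363401004243
{'time': 0.1, 'qpos': array([ 9.65990268e-01,  3.42611886e-01,  1.52489440e+00, -1.09395140e-05,
        1.27543957e+00, -1.46004381e-01]), 'qvel': array([ 0.00048183, -0.00122123, -0.00371254,  0.00029596, -0.00103866,
        0.00100493]), 'joint_efforts': array([ 7.57335947e-04, -4.32004023e+01, -2.44693297e+01,  7.18284189e-02,
        5.25522628e-02, -2.96268695e-05]), 'tool_pos': array([0.23225849, 0.47037253, 0.19144533]), 'tool_rot': array([-3.14025233e+00, -1.86522275e-04,  2.68279404e+00]), 'contact_force': array([-0.29856869, -1.15587958, -0.81381935]), 'torque': array([-0.00651882, -0.00419171, -0.01701374]), 'grip_force': 0.0, 'opening': 0.09197017928900027}
```

View pics/scene0.png

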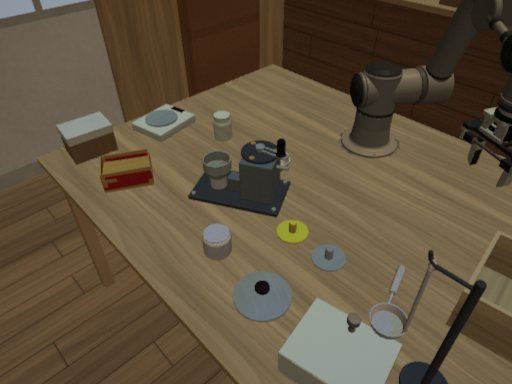

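View pics/top0.png

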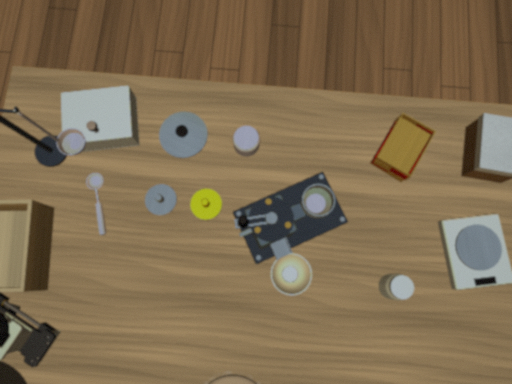

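The small grey lid is at top (160,199), with the yellow look-alike at (206,204). The hopper mouth is at (318,200), the spindle near (272,217), the knob near (243,221) and the bowl at (291,273). Next I'll measure these more finely.

```bash
python3 - <<'E'
from h import *
a=np.load("top0.npz");im,D=a["im"],a["D"];P=cloud("top",D)
b=np.load("scene0.npz");ims,Ds=b["im"],b["D"];S=cloud("scene",Ds)
def circ(p):
    A=np.c_[2*p[:,:2],np.ones(len(p))];s=np.linalg.lstsq(A,(p[:,:2]**2).sum(1),rcond=None)[0];return s[:2],np.sqrt(s[2]+s[0]**2+s[1]**2)
def box(P,c,r,z0,z1):
    m=(np.hypot(P[...,0]-c[0],P[...,1]-c[1])<r)&(P[...,2]>z0)&(P[...,2]<z1);return P[m]
def rep(name,p):
    if len(p)<6:print(name,len(p));return
    c,r=cv2.minEnclosingCircle(p[:,:2].astype(np.float32));print(name,len(p),"mean",p.mean(0).round(4),"enc",np.round(c,4),round(r,4))
L=ray("top",160,199,.014);H=ray("top",318,200,.12);T=ray("top",272,217,.19);N=ray("top",243,221,.24)
print(L,H,T,N)
for n,Q in(("top",P),("scene",S)):
    rep(n+" lid flange",box(Q,L,.06,.008,.02)); rep(n+" lid grip",box(Q,L,.04,.04,.06))
    rep(n+" rim",box(Q,H,.06,.114,.127)); rep(n+" knob",box(Q,N,.04,.225,.255)); rep(n+" fly/arm",box(Q,T,.075,.17,.20)); rep(n+" arm",box(Q,T,.06,.186,.2))
    rep(n+" towertop",box(Q,T,.09,.15,.168));
c=np.hstack([cv2.resize(im[165:300,135:355],None,fx=3.4,fy=3.4,interpolation=cv2.INTER_CUBIC)]);cv2.imwrite("pics/c1.png",c)
cv2.imwrite("pics/c2.png",cv2.resize(ims[130:280,180:355],None,fx=4,fy=4,interpolation=cv2.INTER_CUBIC))
E
```

```text
[0.57446297 0.26556761 0.014     ] [ 0.59002603 -0.18631408  0.12      ] [ 0.52323084 -0.06285616  0.19      ] [0.50063493 0.00742041 0.24      ]
top lid flange 698 mean [0.5741 0.2654 0.0133] enc [0.5755 0.2654] 0.0473
top lid grip 43 mean [0.5747 0.2653 0.0459] enc [0.5751 0.2664] 0.0111
top rim 180 mean [ 0.5928 -0.1868  0.1186] enc [ 0.5919 -0.1863] 0.0458
top knob 80 mean [0.5041 0.0097 0.2379] enc [0.5046 0.01  ] 0.0118
top fly/arm 1615 mean [ 0.5203 -0.0591  0.1802] enc [ 0.517  -0.0542] 0.0645
top arm 194 mean [ 0.5181 -0.0463  0.1925] enc [ 0.5153 -0.0398] 0.0349
top towertop 149 mean [ 0.5073 -0.0579  0.1576] enc [ 0.5213 -0.0605] 0.0706
scene lid flange 646 mean [0.5821 0.2711 0.0128] enc [0.5768 0.2686] 0.0495
scene lid grip 46 mean [0.58   0.2693 0.0453] enc [0.5791 0.2679] 0.0112
scene rim 123 mean [ 0.5952 -0.1842  0.1176] enc [ 0.5943 -0.1839] 0.0479
scene knob 63 mean [0.5105 0.0158 0.2342] enc [0.5087 0.0143] 0.0119
scene fly/arm 713 mean [ 0.5319 -0.0507  0.1798] enc [ 0.5191 -0.0535] 0.0637
scene arm 101 mean [ 0.5228 -0.0434  0.1914] enc [ 0.5214 -0.0383] 0.0347
scene towertop 205 mean [ 0.5582 -0.0305  0.1562] enc [ 0.5406 -0.0473] 0.0582
```

View pics/c1.png

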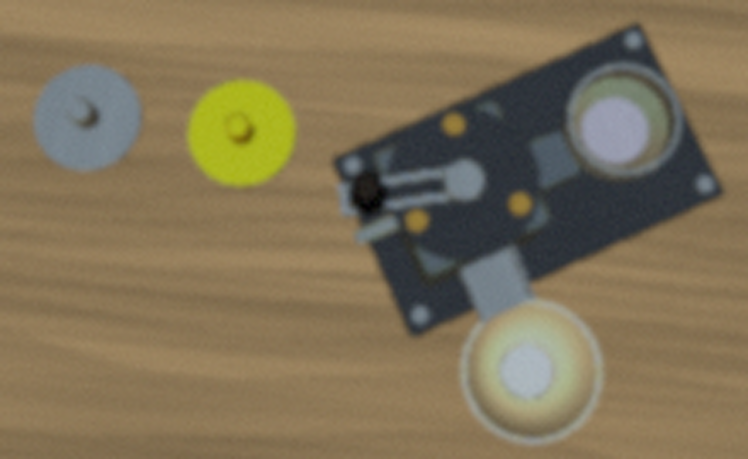

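View pics/c2.png

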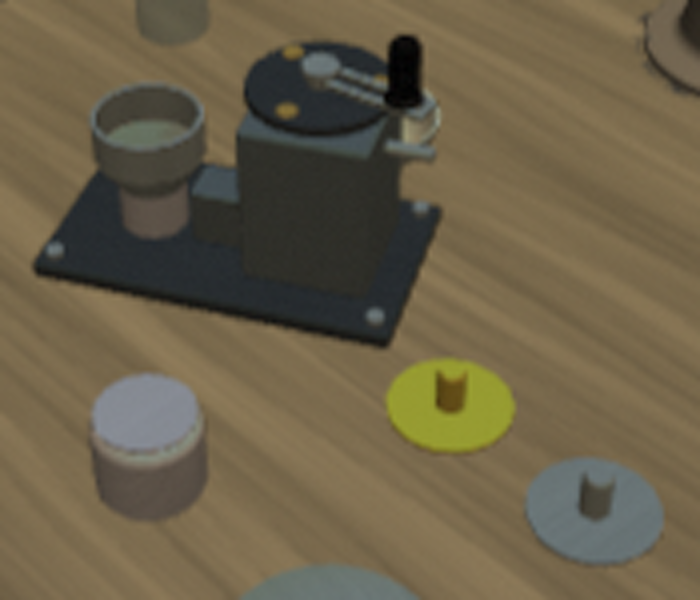

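The crops show the mill axis running from the rim centre (625,120) to the spindle (462,180), with the knob at (368,190). The space around the crank is clear. The two cameras differ by about 3 mm but agree on relative offsets. Now I'll check the clearance on the path and work out the first move.

```bash
cat >> h.py <<'E'
def go(target,yaw,cur=None,curyaw=None):
    s=robot.observe();p=s["tool_pos"] if cur is None else np.array(cur)
    y=s["tool_rot"][2] if curyaw is None else curyaw
    d=np.array(target)-p;R=cv2.Rodrigues(np.array([0,0,yaw]))[0]@np.diag([1,-1,-1.])
    print("shares total (x,y,z in frame at target yaw):",(R.T@d/.025).round(3)," turn z share total:",round(-(yaw-y)/(np.pi/2),4))
E
python3 - <<'E'
from h import *
a=np.load("top0.npz");P=cloud("top",a["D"]);p=P.reshape(-1,3)
for n,x0,x1,y0,y1 in(("box",.2,.6,.55,.75),("path",.2,.6,.2,.5)):
    m=(p[:,0]>x0)&(p[:,0]<x1)&(p[:,1]>y0)&(p[:,1]<y1);print(n,np.percentile(p[m,2],[50,90,98,99.9]).round(3))
m=(p[:,1]<.62)&(p[:,1]>.15)&(p[:,0]>.3)&(p[:,2]>.06);print(p[m].min(0),p[m].max(0),m.sum())
go([.577,.267,.1],2.084)
E
```

```text
box [0.009 0.118 0.131 0.133]
path [-0.     0.317  0.4    0.588]
[0.30012977 0.35619053 0.06003541] [0.89647082 0.61986836 0.35602233] 6134
shares total (x,y,z in frame at target yaw): [-13.857   8.019   3.658]  turn z share total: 0.3812
```

Emit:
send_rows(plan=[[[0, 0, 0], [0, 0, 0.0953]], [[0, 0, 0], [0, 0, 0.0953]], [[0, 0, 0], [0, 0, 0.0953]], [[0, 0, 0], [0, 0, 0.0953]], [[-0.866, 0.501, 0], [0, 0, 0]], [[-0.866, 0.501, 0], [0, 0, 0]], [[-0.866, 0.501, 0], [0, 0, 0]], [[-0.866, 0.501, 0], [0, 0, 0]], [[-0.866, 0.501, 0], [0, 0, 0]], [[-0.866, 0.501, 0], [0, 0, 0]]], gripper=-0.1)

```text
time: 1.35
tool_pos: [0.3622, 0.3938, 0.1916]
tool_rot: [-3.141, 0.0, 2.084]
contact_force: [-0.1, 0.7, 0.9]
opening: 0.0413
grip_force: 0.0
```

Emit:
send_rows(plan=[[[-0.866, 0.501, 0.366], [0, 0, 0]], [[-0.866, 0.501, 0.366], [0, 0, 0]], [[-0.866, 0.501, 0.366], [0, 0, 0]], [[-0.866, 0.501, 0.366], [0, 0, 0]], [[-0.866, 0.501, 0.366], [0, 0, 0]], [[-0.866, 0.501, 0.366], [0, 0, 0]], [[-0.866, 0.501, 0.366], [0, 0, 0]], [[-0.866, 0.501, 0.366], [0, 0, 0]], [[-0.866, 0.501, 0.366], [0, 0, 0]], [[-0.866, 0.501, 0.366], [0, 0, 0]]])

```text
time: 2.6
tool_pos: [0.5786, 0.2665, 0.0999]
tool_rot: [3.141, -0.0, 2.084]
contact_force: [0.6, 1.8, -0.4]
opening: 0.0415
grip_force: 0.0
```

```bash
python3 - <<'E'
from h import *
s=robot.observe();print(s["time"],s["tool_pos"],s["tool_rot"],s["opening"],s["contact_force"])
go([.577,.267,.02],2.084)
E
```

```text
2.6 [0.57858685 0.26648357 0.09988698] [ 3.14149927e+00 -6.90220171e-05  2.08391863e+00] 0.04153902576191249 [ 0.57379026  1.76741834 -0.3555221 ]
shares total (x,y,z in frame at target yaw): [ 0.049 -0.045  3.195]  turn z share total: -0.0001
```

Emit:
send_rows(plan=[[[0, 0, 0], [0, 0, 0]], [[0, 0, 0.6], [0, 0, 0]], [[0, 0, 0.6], [0, 0, 0]], [[0, 0, 0.6], [0, 0, 0]], [[0, 0, 0.6], [0, 0, 0]], [[0, 0, 0.4], [0, 0, 0]], [[0, 0, 0.3], [0, 0, 0]], [[0, 0, 0.1], [0, 0, 0]], [[0, 0, 0], [0, 0, 0]], [[0, 0, 0], [0, 0, 0]]])

```text
time: 3.85
tool_pos: [0.5775, 0.2674, 0.0211]
tool_rot: [3.141, 0.0, 2.084]
contact_force: [-0.4, 0.5, -0.2]
opening: 0.0412
grip_force: 0.0
```

Emit:
send_rows(plan=[[[0, 0, 0], [0, 0, 0]], [[0, 0, 0], [0, 0, 0]], [[0, 0, 0], [0, 0, 0]], [[0, 0, 0], [0, 0, 0]], [[0, 0, 0], [0, 0, 0]], [[0, 0, 0], [0, 0, 0]], [[0, 0, 0], [0, 0, 0]], [[0, 0, 0], [0, 0, 0]], [[0, 0, 0], [0, 0, 0]], [[0, 0, 0], [0, 0, 0]]], gripper=-1, force=20)

```text
time: 5.1
tool_pos: [0.5772, 0.2674, 0.0205]
tool_rot: [3.141, -0.0, 2.084]
contact_force: [0.3, -0.8, -0.1]
opening: 0.0007
grip_force: 0.0
```

```bash
python3 - <<'E'
from h import *
s=robot.observe();print(s["tool_pos"],s["opening"],s["grip_force"],s["contact_force"])
im,D=read_camera("top");Q=cloud("top",D)
m=(np.hypot(Q[...,0]-.575,Q[...,1]-.2655)<.06)&(Q[...,2]>.008)&(Q[...,2]<.02);print(m.sum(),cv2.minEnclosingCircle(Q[m][:,:2].astype(np.float32)))
E
```

```text
[0.57717519 0.26735519 0.02054712] 0.000673124797377877 0.0 [ 0.31977586 -0.8001777  -0.12160785]
170 ((0.5856791734695435, 0.24483823776245117), 0.039593979716300964)
```

```bash
python3 - <<'E'
from h import *
a,_=read_camera("scene");b,_=read_camera("top")
u,v=map(int,proj("scene",[.577,.267,.03]));c=a[v-60:v+60,u-50:u+50]
u2,v2=map(int,proj("top",[.577,.267,.03]));d=b[v2-60:v2+60,u2-50:u2+50]
print(u,v,u2,v2)
cv2.imwrite("pics/g1.png",cv2.resize(np.hstack([c,d]),None,fx=4,fy=4,interpolation=cv2.INTER_CUBIC))
E
```

```text
328 252 158 197
```

View pics/g1.png

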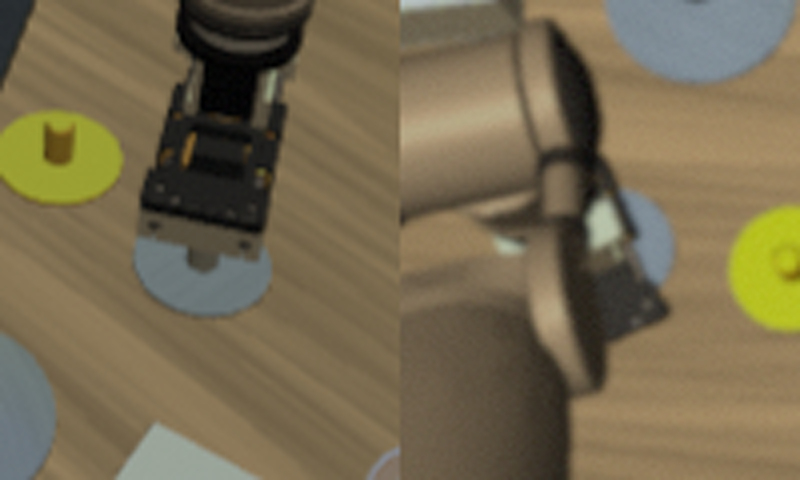

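In the scene view the gripper closed to 0.7 mm, and the lid's grip is visible in front of or below the gripper. I'll use depth to see where the grip and fingers really are.

```bash
python3 - <<'E'
from h import *
im,D=read_camera("scene");Q=cloud("scene",D)
u,v=328,252
for dv in range(-14,22,2):
    print(v+dv,[tuple((Q[v+dv,u+du]*1000).astype(int)) for du in(-8,0,2,8)],im[v+dv,u])
print(proj("scene",[.577,.267,.02]),proj("scene",[.577,.267,.087]),proj("scene",[.66,.314,.087]))
# grip cluster
m=(np.hypot(Q[...,0]-.58,Q[...,1]-.268)<.07)&(Q[...,2]>.024)&(Q[...,2]<.07);p=Q[m];print(len(p),p.mean(0),p.min(0),p.max(0))
m=(np.hypot(Q[...,0]-.58,Q[...,1]-.268)<.07)&(Q[...,2]>.008)&(Q[...,2]<.019);p=Q[m];print(len(p),cv2.minEnclosingCircle(p[:,:2].astype(np.float32)))
E
```

```text
238 [(np.int64(658), np.int64(288), np.int64(164)), (np.int64(645), np.int64(301), np.int64(164)), (np.int64(640), np.int64(304), np.int64(162)), (np.int64(629), np.int64(313), np.int64(161))] [31 32 33]
240 [(np.int64(663), np.int64(292), np.int64(164)), (np.int64(649), np.int64(305), np.int64(163)), (np.int64(646), np.int64(308), np.int64(164)), (np.int64(634), np.int64(317), np.int64(162))] [30 33 32]
242 [(np.int64(667), np.int64(296), np.int64(163)), (np.int64(653), np.int64(309), np.int64(162)), (np.int64(650), np.int64(312), np.int64(162)), (np.int64(639), np.int64(321), np.int64(161))] [29 30 31]
244 [(np.int64(669), np.int64(298), np.int64(159)), (np.int64(657), np.int64(312), np.int64(161)), (np.int64(655), np.int64(316), np.int64(162)), (np.int64(645), np.int64(325), np.int64(162))] [27 28 29]
246 [(np.int64(668), np.int64(298), np.int64(151)), (np.int64(660), np.int64(314), np.int64(158)), (np.int64(657), np.int64(318), np.int64(159)), (np.int64(649), np.int64(329), np.int64(161))] [14 15 16]
248 [(np.int64(666), np.int64(298), np.int64(143)), (np.int64(658), np.int64(314
[... 2113 characters left out ...]
64(305), np.int64(12))] [119 118 107]
270 [(np.int64(617), np.int64(274), np.int64(-1)), (np.int64(611), np.int64(295), np.int64(12)), (np.int64(608), np.int64(299), np.int64(12)), (np.int64(597), np.int64(310), np.int64(12))] [102 103  96]
272 [(np.int64(623), np.int64(279), np.int64(0)), (np.int64(607), np.int64(293), np.int64(0)), (np.int64(604), np.int64(297), np.int64(0)), (np.int64(590), np.int64(307), np.int64(-3))] [ 74 100 117]
[328.30874655 255.12007188] [330.99688703 238.12669412] [324.72663266 265.66971652]
13 [0.58454203 0.27430705 0.02858671] [0.57617108 0.26706869 0.02432599] [0.58851081 0.2791596  0.03501238]
460 ((0.5781620740890503, 0.2687351703643799), 0.04759679734706879)
```

```bash
python3 - <<'E'
from h import *
b=np.load("scene0.npz");S=cloud("scene",b["D"])
m=(np.hypot(S[...,0]-.232,S[...,1]-.471)<.13)&(S[...,2]>.15)&(S[...,2]<.35)
p=S[m];h,e=np.histogram(p[:,2],np.arange(.15,.35,.01));print(list(zip(e.round(2),h)))
lo=p[p[:,2]<np.sort(p[:,2])[30]];print(lo.round(3)[:30:2])
s=robot.observe();print(s["qpos"],s["tool_pos"])
cv2.imwrite("pics/g2.png",cv2.resize(b["im"][90:200,432:512],None,fx=5,fy=5,interpolation=cv2.INTER_CUBIC))
E
```

```text
[(np.float64(0.15), np.int64(0)), (np.float64(0.16), np.int64(0)), (np.float64(0.17), np.int64(0)), (np.float64(0.18), np.int64(0)), (np.float64(0.19), np.int64(0)), (np.float64(0.2), np.int64(0)), (np.float64(0.21), np.int64(0)), (np.float64(0.22), np.int64(18)), (np.float64(0.23), np.int64(51)), (np.float64(0.24), np.int64(78)), (np.float64(0.25), np.int64(77)), (np.float64(0.26), np.int64(79)), (np.float64(0.27), np.int64(53)), (np.float64(0.28), np.int64(20)), (np.float64(0.29), np.int64(81)), (np.float64(0.3), np.int64(256)), (np.float64(0.31), np.int64(196)), (np.float64(0.32), np.int64(187)), (np.float64(0.33), np.int64(357))]
[[0.217 0.416 0.231]
 [0.206 0.431 0.23 ]
 [0.216 0.42  0.226]
 [0.221 0.426 0.232]
 [0.213 0.429 0.229]
 [0.21  0.433 0.23 ]
 [0.223 0.423 0.228]
 [0.22  0.427 0.229]
 [0.215 0.43  0.227]
 [0.206 0.432 0.224]
 [0.218 0.427 0.225]
 [0.263 0.51  0.231]
 [0.263 0.509 0.227]
 [0.265 0.513 0.231]
 [0.267 0.513 0.228]]
[ 3.13405854e-01  7.07752356e-01  1.40014837e+00  7.72767427e-05
  1.03357676e+00 -1.99876874e-01] [0.57717145 0.26739043 0.02056749]
```

View pics/g2.png

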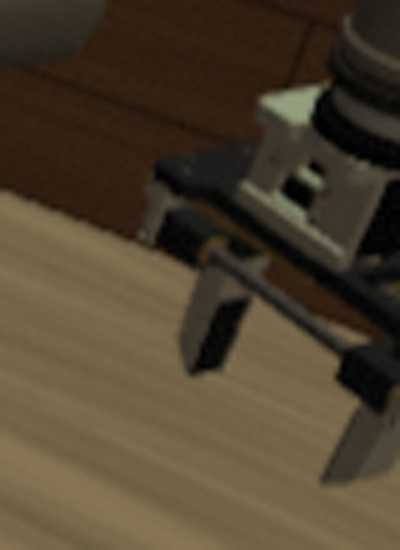

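The start picture shows fingertips near z 0.223 against a reported TCP of 0.191. The real tip is therefore about 32 mm higher than reported, and the fingers closed above the grip. I'll open, go 30 mm lower and close again.

Emit:
send_rows(plan=[[[0, 0, 0], [0, 0, 0]], [[0, 0, 0], [0, 0, 0]], [[0, 0, 0], [0, 0, 0]], [[0, 0, 0], [0, 0, 0]], [[0, 0, 0.3], [0, 0, 0]], [[0, 0, 0.3], [0, 0, 0]], [[0, 0, 0.3], [0, 0, 0]], [[0, 0, 0.2], [0, 0, 0]], [[0, 0, 0.1], [0, 0, 0]], [[0, 0, 0], [0, 0, 0]]], gripper=-0.1)

```text
time: 6.55
tool_pos: [0.5771, 0.2674, -0.0096]
tool_rot: [-3.141, -0.0, 2.084]
contact_force: [-0.1, -0.7, -0.1]
opening: 0.0415
grip_force: 0.0
```

Emit:
send_rows(plan=[[[0, 0, 0], [0, 0, 0]], [[0, 0, 0], [0, 0, 0]], [[0, 0, 0], [0, 0, 0]], [[0, 0, 0], [0, 0, 0]], [[0, 0, 0], [0, 0, 0]], [[0, 0, 0], [0, 0, 0]], [[0, 0, 0], [0, 0, 0]], [[0, 0, 0], [0, 0, 0]], [[0, 0, 0], [0, 0, 0]], [[0, 0, 0], [0, 0, 0]]], gripper=-1, force=20)

```text
time: 7.8
tool_pos: [0.5772, 0.2674, -0.0092]
tool_rot: [3.141, -0.0, 2.084]
contact_force: [-1.2, -1.0, 4.9]
opening: 0.0213
grip_force: 20.0
```

```bash
python3 - <<'E'
from h import *
s=robot.observe();print(s["tool_pos"],s["opening"],s["grip_force"],s["contact_force"])
for n in("top","scene"):
    im,D=read_camera(n);Q=cloud(n,D)
    m=(np.hypot(Q[...,0]-.577,Q[...,1]-.267)<.06)&(Q[...,2]>.008)&(Q[...,2]<.019);print(m.sum(),cv2.minEnclosingCircle(Q[m][:,:2].astype(np.float32)))
E
```

```text
[ 0.57723745  0.26741353 -0.00923511] 0.021317593561625332 20.000634512398392 [-1.22268149 -0.98754346  4.86594443]
145 ((0.5864500999450684, 0.24251329898834229), 0.03863019496202469)
245 ((0.580278217792511, 0.2700854241847992), 0.04693294316530228)
```

Emit:
send_rows(plan=[[[0, 0, -0.4], [0, 0, 0]], [[0, 0, -0.98], [0, 0, 0]], [[0, 0, -0.98], [0, 0, 0]], [[0, 0, -0.98], [0, 0, 0]], [[0, 0, -0.98], [0, 0, 0]], [[-0.803, -0.4165, -0.98], [0, 0, 0]], [[-0.803, -0.4165, -0.98], [0, 0, 0]], [[-0.803, -0.4165, -0.98], [0, 0, 0]], [[-0.803, -0.4165, -0.98], [0, 0, 0]], [[-0.803, -0.4165, -0.96], [0, 0, 0]]])

```text
time: 9.15
tool_pos: [0.5808, 0.1536, 0.2212]
tool_rot: [-3.141, -0.0, 2.084]
contact_force: [0.7, -0.0, -0.9]
opening: 0.0212
grip_force: 20.0
```

```bash
python3 - <<'E'
from h import *
s=robot.observe();print(s["tool_pos"],s["opening"],s["grip_force"],s["contact_force"])
E
```

```text
[0.58084051 0.15361706 0.22124076] 0.02120277602080705 20.00015849713236 [ 0.74667866 -0.04403325 -0.88683523]
```

Emit:
send_rows(plan=[[[-0.803, -0.4165, 0], [0, 0, 0]], [[-0.803, -0.4165, 0], [0, 0, 0]], [[-0.803, -0.4165, 0], [0, 0, 0]], [[-0.803, -0.4165, 0], [0, 0, 0]], [[-0.803, -0.4165, 0], [0, 0, 0]], [[-0.803, -0.4165, 0], [0, 0, 0]], [[-0.803, -0.4165, 0], [0, 0, 0]], [[-0.803, -0.4165, 0], [0, 0, 0]], [[-0.803, -0.4165, 0], [0, 0, 0]], [[-0.803, -0.4165, 0], [0, 0, 0]]])

```text
time: 10.4
tool_pos: [0.5888, -0.0725, 0.2204]
tool_rot: [-3.141, -0.0, 2.084]
contact_force: [0.2, 0.3, -1.4]
opening: 0.0207
grip_force: 20.0
```

Emit:
send_rows(plan=[[[-0.803, -0.4165, 0], [0, 0, 0]], [[-0.803, -0.4165, 0], [0, 0, 0]], [[-0.803, -0.4165, 0], [0, 0, 0]], [[-0.803, -0.4165, 0], [0, 0, 0]], [[-0.803, -0.4165, 0], [0, 0, 0]], [[0, 0, 0.9], [0, 0, 0]], [[0, 0, 0.9], [0, 0, 0]], [[0, 0, 0.9], [0, 0, 0]], [[0, 0, 0.9], [0, 0, 0]], [[0, 0, 0], [0, 0, 0]]])

```text
time: 11.65
tool_pos: [0.5918, -0.1848, 0.1287]
tool_rot: [-3.139, -0.003, 2.084]
contact_force: [0.3, -0.1, -1.0]
opening: 0.0209
grip_force: 20.0
```

```bash
python3 - <<'E'
from h import *
s=robot.observe();print(s["time"],s["tool_pos"],s["opening"],s["grip_force"],s["contact_force"])
C=[.593,-.186];ims=[]
for n in("top","scene"):
    im,D=read_camera(n);Q=cloud(n,D);bot=s["tool_pos"][2]+.0092
    m=(np.hypot(Q[...,0]-C[0],Q[...,1]-C[1])<.06)&(abs(Q[...,2]-bot-.012)<.006)
    if m.sum()>5: print(n,m.sum(),Q[m].mean(0),cv2.minEnclosingCircle(Q[m][:,:2].astype(np.float32)))
    m=(np.hypot(Q[...,0]-C[0],Q[...,1]-C[1])<.06)&(abs(Q[...,2]-.119)<.006)
    if m.sum()>5:print(n,"rim",m.sum(),cv2.minEnclosingCircle(Q[m][:,:2].astype(np.float32)))
    u,v=map(int,proj(n,C+[.14]));ims.append(im[v-55:v+55,u-60:u+60])
cv2.imwrite("pics/m1.png",cv2.resize(np.hstack(ims),None,fx=3.3,fy=3.3,interpolation=cv2.INTER_CUBIC))
E
```

```text
11.65 [ 0.59176014 -0.18481735  0.12868385] 0.02092727310916727 19.99967448413372 [ 0.30363801 -0.06078889 -1.02943656]
top 86 [ 0.58689243 -0.16226018  0.15099298] ((0.5877146124839783, -0.1629939079284668), 0.019201379269361496)
scene 334 [ 0.59952082 -0.17452736  0.15191914] ((0.593441367149353, -0.18119512498378754), 0.04826761409640312)
scene rim 84 ((0.5963491201400757, -0.1805921345949173), 0.04595769941806793)
```

View pics/m1.png

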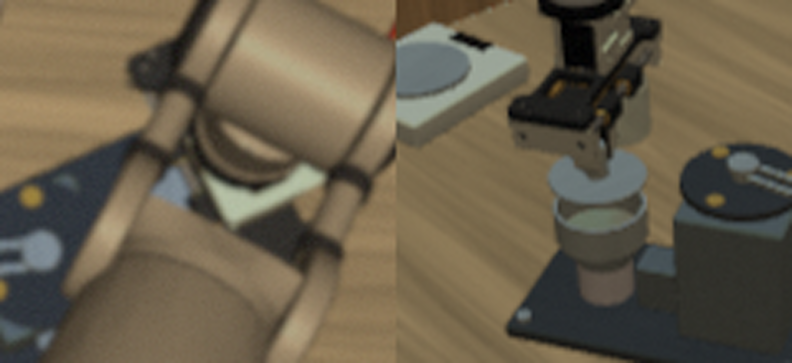

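In the scene half the lid hangs about 15 mm over the mouth, nearly concentric (flange (598,178), rim (601,215)). It needs about 2 mm more towards -y before it goes down.

Emit:
send_rows(plan=[[[-0.08, 0, 0], [0, 0, 0]], [[0, 0, 0.2], [0, 0, 0]], [[0, 0, 0.2], [0, 0, 0]], [[0, 0, 0.2], [0, 0, 0]], [[0, 0, 0.1], [0, 0, 0]], [[0, 0, 0.1], [0, 0, 0]], [[0, 0, 0.05], [0, 0, 0]], [[0, 0, 0], [0, 0, 0]], [[0, 0, 0], [0, 0, 0]], [[0, 0, 0], [0, 0, 0]]])

```text
time: 13.0
tool_pos: [0.5939, -0.1864, 0.1094]
tool_rot: [3.141, 0.0, 2.084]
contact_force: [0.1, 0.2, -1.5]
opening: 0.021
grip_force: 20.0
```

```bash
python3 - <<'E'
from h import *
s=robot.observe();print(s["tool_pos"],s["contact_force"],s["torque"])
E
```

```text
[ 0.59391165 -0.18643853  0.10940497] [ 0.08055061  0.24508468 -1.48984856] [-0.04717716 -0.02579354  0.00638261]
```

Emit:
send_rows(plan=[[[0, 0, 0.06], [0, 0, 0]], [[0, 0, 0.06], [0, 0, 0]], [[0, 0, 0.06], [0, 0, 0]], [[0, 0, 0.06], [0, 0, 0]], [[0, 0, 0.05], [0, 0, 0]], [[0, 0, 0.04], [0, 0, 0]], [[0, 0, 0], [0, 0, 0]], [[0, 0, 0], [0, 0, 0]], [[0, 0, 0], [0, 0, 0]], [[0, 0, 0], [0, 0, 0]]])

```text
time: 14.25
tool_pos: [0.5938, -0.1863, 0.1013]
tool_rot: [3.142, -0.0, 2.084]
contact_force: [-3.6, 2.4, 4.5]
opening: 0.0208
grip_force: 20.0
```

```bash
python3 - <<'E'
from h import *
s=robot.observe();print(s["tool_pos"],s["tool_rot"],s["contact_force"],s["torque"])
E
```

```text
[ 0.59375704 -0.18630637  0.10126826] [ 3.14155188e+00 -1.38123574e-04  2.08410408e+00] [-3.55189731  2.37446964  4.54978257] [ 0.28880261  0.64819073 -0.04434758]
```

Emit:
send_rows(plan=[[[0.04, -0.015, 0], [0, 0, 0]], [[0, 0, 0], [0, 0, 0]], [[0, 0, 0.02], [0, 0, 0]], [[0, 0, 0.02], [0, 0, 0]], [[0, 0, 0], [0, 0, 0]], [[0, 0, 0], [0, 0, 0]], [[0, 0, 0], [0, 0, 0]], [[0, 0, 0], [0, 0, 0]], [[0, 0, 0], [0, 0, 0]], [[0, 0, 0], [0, 0, 0]]])

```text
time: 15.5
tool_pos: [0.5938, -0.1863, 0.1012]
tool_rot: [3.14, 0.002, 2.084]
contact_force: [-0.9, -0.3, 8.7]
opening: 0.0209
grip_force: 20.0
```

```bash
python3 - <<'E'
from h import *
s=robot.observe();print(s["tool_pos"],s["tool_rot"],s["contact_force"],s["torque"])
im,D=read_camera("scene");Q=cloud("scene",D)
m=(np.hypot(Q[...,0]-.595,Q[...,1]+.184)<.055)&(abs(Q[...,2]-.122)<.008)
p=Q[m];print(len(p),cv2.minEnclosingCircle(p[:,:2].astype(np.float32)),np.linalg.lstsq(np.c_[p[:,:2]-[.594,-.184],np.ones(len(p))],p[:,2],rcond=None)[0])
E
```

```text
[ 0.59380866 -0.18627643  0.10123796] [3.14015603e+00 2.23884642e-03 2.08395192e+00] [-0.94163517 -0.31158079  8.69067286] [-0.15023785  0.23242715  0.03753923]
361 ((0.5951518416404724, -0.18264298141002655), 0.04813003167510033) [-0.01843548 -0.02563623  0.12295431]
```

Lid seated: 8.7 N vertical force at the expected home height. I'll release it, rise, move over the knob and turn the tool.

Emit:
send_rows(plan=[[[0, 0, 0], [0, 0, 0]], [[0, 0, 0], [0, 0, 0]], [[0, 0, 0], [0, 0, 0]], [[0, 0, -0.3], [0, 0, 0]], [[0, 0, -0.8], [0, 0, 0]], [[0, 0, -0.95], [0, 0, 0]], [[0, 0, -0.95], [0, 0, 0]], [[0, 0, -0.95], [0, 0, 0]], [[0, 0, -0.95], [0, 0, 0]], [[0, 0, -0.9], [0, 0, 0]]], gripper=0.1)

```text
time: 16.8
tool_pos: [0.593, -0.1857, 0.2465]
tool_rot: [3.141, 0.001, 2.084]
contact_force: [0.4, 0.7, -0.4]
opening: 0.0508
grip_force: 0.0
```

Emit:
send_rows(plan=[[[0.857, 0.084, 0], [0, 0, 0]], [[0.857, 0.084, 0], [0, 0, 0]], [[0.857, 0.084, 0], [0, 0, 0]], [[0.857, 0.084, 0], [0, 0, 0]], [[0.857, 0.084, 0], [0, 0, 0]], [[0.857, 0.084, 0], [0, 0, 0]], [[0.857, 0.084, 0], [0, 0, 0]], [[0.857, 0.084, 0], [0, 0, 0]], [[0.857, 0.084, 0], [0, 0, 0]], [[0.857, 0.084, 0], [0, 0, 0]]])

```text
time: 18.05
tool_pos: [0.5055, 0.0126, 0.2451]
tool_rot: [3.141, 0.0, 2.084]
contact_force: [-0.2, -0.0, 0.1]
opening: 0.0506
grip_force: 0.0
```

Emit:
send_rows(plan=[[[0, 0, 0], [0, 0, -0.0962]], [[0, 0, 0], [0, 0, -0.0962]], [[0, 0, 0], [0, 0, -0.0962]], [[0, 0, 0], [0, 0, -0.0962]], [[0, 0, 0], [0, 0, -0.0962]], [[0, 0, 0], [0, 0, -0.0962]], [[0, 0, 0], [0, 0, -0.0962]], [[0, 0, 0], [0, 0, 0]], [[0, 0, 0], [0, 0, 0]], [[0, 0, 0], [0, 0, 0]]])

```text
time: 19.3
tool_pos: [0.5061, 0.0114, 0.245]
tool_rot: [3.142, 0.0, 3.14]
contact_force: [-0.5, 0.2, -0.0]
opening: 0.0504
grip_force: 0.0
```

```bash
python3 - <<'E'
from h import *
s=robot.observe();print(s["time"],s["tool_pos"],s["tool_rot"],s["opening"],s["contact_force"],s["qpos"])
ims=[]
for n in("top","scene"):
    im,D=read_camera(n);Q=cloud(n,D)
    def rep(nm,c,r,z0,z1):
        m=(np.hypot(Q[...,0]-c[0],Q[...,1]-c[1])<r)&(Q[...,2]>z0)&(Q[...,2]<z1);p=Q[m]
        if m.sum()>8:print(n,nm,m.sum(),p.mean(0),np.round(cv2.minEnclosingCircle(p[:,:2].astype(np.float32))[0],4))
    rep("flange",(.593,-.185),.06,.118,.132);rep("grip",(.593,-.185),.03,.15,.17)
    rep("knob",(.5065,.012),.03,.225,.25);rep("hand",(.507,.011),.06,.262,.30)
    u,v=map(int,proj(n,[.55,-.08,.2]));ims.append(im[v-65:v+65,u-70:u+70])
cv2.imwrite("pics/m2.png",cv2.resize(np.hstack(ims),None,fx=2.8,fy=2.8,interpolation=cv2.INTER_CUBIC))
E
```

```text
19.3 [0.50607087 0.01139386 0.24501154] [3.14150268e+00 2.25667775e-05 3.14020498e+00] 0.050355224218658845 [-0.46267823  0.20459389 -0.03235692] [-1.29062104e-01  2.70000614e-01  1.47876932e+00  9.35911602e-05
  1.39281179e+00 -1.69848733e+00]
top flange 852 [ 0.59174955 -0.18654522  0.12388378] [ 0.5927 -0.1869]
top grip 53 [ 0.59225756 -0.18668039  0.1566704 ] [ 0.5928 -0.1871]
scene flange 368 [ 0.59945514 -0.17839533  0.12320125] [ 0.5942 -0.1842]
scene grip 31 [ 0.59653271 -0.18241749  0.15483237] [ 0.5947 -0.1841]
scene knob 60 [0.51007958 0.01549342 0.23456383] [0.5079 0.0142]
scene hand 90 [0.51196436 0.00921504 0.29169787] [0.5084 0.0147]
```

View pics/m2.png

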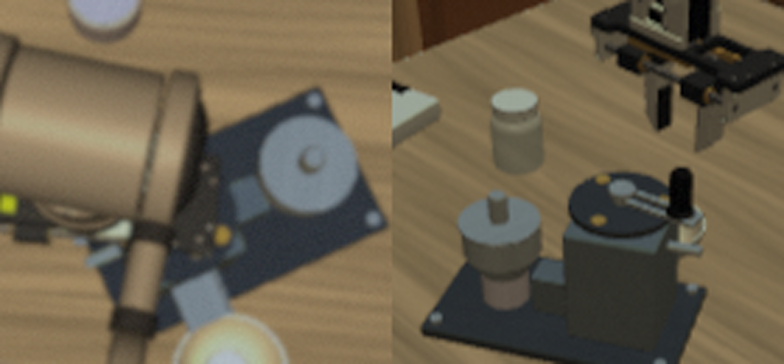

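The lid sits flat with its flange top at z 0.124, about 1 mm off centre, and the knob is under the open fingers. Next I'll get the mill's heading and the spindle from the saved top image.

```bash
python3 - <<'E'
from h import *
a=np.load("top0.npz");im,D=a["im"],a["D"];P=cloud("top",D)
hsv=cv2.cvtColor(im,cv2.COLOR_BGR2HSV)
m=((im.max(2)<75)).astype(np.uint8);m[:, :225]=0;m[:,355:]=0;m[:165]=0;m[270:]=0
n,l,st,ce=cv2.connectedComponentsWithStats(m);k=1+np.argmax(st[1:,4]);c=max(cv2.findContours((l==k).astype(np.uint8),0,2)[0],key=cv2.contourArea)
h=cv2.convexHull(c)[:,0]
# hull pts at low height only
q=np.array([ray("top",u,v,.012)[:2] for u,v in h],np.float32);r=cv2.minAreaRect(q);print("plate",r)
# spindle cap: height >.186 pts near
T=np.array([.521,-.0605])
m=(np.hypot(P[...,0]-T[0],P[...,1]-T[1])<.02)&(P[...,2]>.185);vv,uu=np.nonzero(m);p=P[m];print("cap z",np.median(p[:,2]),np.percentile(p[:,2],[5,95]))
w=(im[210:226,262:282].min(2)>120);ys,xs=np.nonzero(w);print(xs.min()+262,xs.max()+262,ys.min()+210,ys.max()+210);print(im[210:226,262:282].min(2))
E
```

```text
plate ((0.554324209690094, -0.12094855308532715), (0.16582626104354858, 0.29466572403907776), 29.14663314819336)
cap z 0.1946877261489856 [0.18940984 0.19786446]
268 274 214 221
[[ 47  45  44  40  44  50  44  46  50  50  48  46  49  47  48  44  48  45
   42  47]
 [ 50  47  50  48  47  49  51  59  68  70  69  66  53  49  46  45  45  42
   47  45]
 [ 47  45  44  46  49  62  68  82  95 102 100  90  77  63  53  46  49  46
   45  39]
 [ 49  57  59  63  70  82  93 106 112 118 117 111 102  85  65  51  42  44
   46  45]
 [ 72  80  83  89  97 106 114 115 119 120 123 123 115 103  81  57  48  45
   45  47]
 [102 106 104 100 114 118 120 118 122 121 125 122 121 115  96  69  49  46
   41  47]
 [108 105 109 104 113 118 120 120 120 121 122 123 123 118 109  81  57  43
   46  44]
 [ 85  86  87  93 107 117 119 120 122 120 123 126 122 119 113  88  53  48
   45  46]
 [ 54  55  61  80 103 117 119 120 121 120 122 123 120 120 112  86  58  44
   43  45]
 [ 42  45  51  70 100 115 121 119 120 123 121 122 122 120 104  78  59  46
   42  46]
 [ 43  45  55  71  98 116 121 119 119 122 124 124 121 116  98  71  55  46
   46  45]
 [ 68  71  79  87 102 114 116 121 117 120 120 120 123 105  82  60  47  47
   46  42]
 [101 102 107 105 106 107 111 114 115 113 117 115 110  90  69  51  49  46
   44  48]
 [109 108 110 108 100  89  86  92  94  98  96  93  84  71  57  45  48  45
   47  47]
 [ 87  86  87  86  76  65  60  64  65  71  66  60  55  49  50  44  43  47
   47  44]
 [ 58  52  55  53  55  50  49  46  49  50  50  47  48  43  40  44  47  44
   46  45]]
```

Emit:
send_rows(plan=[[[-0.016, 0.024, 0.4], [0, 0, 0]], [[0, 0, 0.6], [0, 0, 0]], [[0, 0, 0.6], [0, 0, 0]], [[0, 0, 0.6], [0, 0, 0]], [[0, 0, 0.4], [0, 0, 0]], [[0, 0, 0.2], [0, 0, 0]], [[0, 0, 0.08], [0, 0, 0]], [[0, 0, 0], [0, 0, 0]], [[0, 0, 0], [0, 0, 0]], [[0, 0, 0], [0, 0, 0]]])

```text
time: 20.65
tool_pos: [0.5067, 0.0118, 0.1733]
tool_rot: [3.142, 0.001, -3.141]
contact_force: [-0.6, 0.1, 0.3]
opening: 0.0505
grip_force: 0.0
```

```bash
python3 - <<'E'
from h import *
s=robot.observe();print(s["time"],s["tool_pos"],s["opening"],s["contact_force"])
im,D=read_camera("scene");Q=cloud("scene",D)
m=(np.hypot(Q[...,0]-.5065,Q[...,1]-.012)<.02)&(Q[...,2]>.225)&(Q[...,2]<.25)
print(m.sum(),Q[m].mean(0))
m=(np.hypot(Q[...,0]-.5065,Q[...,1]-.012)<.065)&(Q[...,2]>.198)&(Q[...,2]<.26);p=Q[m];print(np.histogram(p[:,2],np.arange(.198,.26,.004)))
E
```

```text
20.65 [0.50667347 0.01181156 0.17329725] 0.05048753087066675 [-0.6458373   0.08866145  0.2959625 ]
60 [0.51018741 0.01567292 0.2343072 ]
(array([ 7,  8, 19, 21, 19, 29, 34, 35, 26, 41, 41, 21, 22, 24, 17]), array([0.198, 0.202, 0.206, 0.21 , 0.214, 0.218, 0.222, 0.226, 0.23 ,
       0.234, 0.238, 0.242, 0.246, 0.25 , 0.254, 0.258]))
```

Emit:
send_rows(plan=[[[0, 0, 0], [0, 0, 0]], [[0, 0, 0], [0, 0, 0]], [[0, 0, 0], [0, 0, 0]], [[0, 0, 0], [0, 0, 0]], [[0, 0, 0], [0, 0, 0]], [[0, 0, 0], [0, 0, 0]], [[0, 0, 0], [0, 0, 0]], [[0, 0, 0], [0, 0, 0]], [[0, 0, 0], [0, 0, 0]], [[0, 0, 0], [0, 0, 0]]], gripper=-1, force=10)

```text
time: 21.95
tool_pos: [0.5066, 0.0117, 0.1731]
tool_rot: [-3.141, 0.0, -3.141]
contact_force: [0.6, -4.4, 0.9]
opening: 0.0239
grip_force: 10.0
```

```bash
python3 - <<'E'
from h import *
s=robot.observe();print(s["time"],s["tool_pos"],s["opening"],s["grip_force"],s["contact_force"],s["torque"])
E
```

```text
21.95 [0.50661141 0.01169472 0.17305427] 0.02394465601853483 9.999457459780388 [ 0.56868399 -4.37378326  0.89424927] [-0.80819565 -0.04400321  0.04550171]
```

The fingers closed on the knob (opening 23.9 mm). The -4.4 N in y means the tool sits about 0.5 mm too far outward. I'll write an arc generator and feel the circle with small sweeps inside the slack zone.

```bash
cat >> h.py <<'E'
import json
PSI=np.radians(119.15)
def K(C,R,a): return np.array(C)+R*np.array([np.cos(PSI-a),np.sin(PSI-a)])
def rows(p0,C,R,angs):
    """yaw=pi: tool x=-x, tool y=+y; rounding carried over"""
    p=np.array(p0,float);out=[]
    for a in angs:
        d=K(C,R,a)-p;q=np.round([-d[0]/.025,d[1]/.025],3);out.append([[float(q[0]),float(q[1]),0],[0,0,0]]);p=p+np.array([-q[0],q[1]])*.025
    print(json.dumps(out));print("end",p.round(5).tolist());return p
def st(C):
    s=robot.observe();v=s["tool_pos"][:2]-C;a=PSI-np.arctan2(v[1],v[0]);f=s["contact_force"][:2];e=v/np.hypot(*v)
    print("t",s["time"],"pos",s["tool_pos"].round(5),"a",round(a,3),"r",np.hypot(*v).round(5),"F",s["contact_force"].round(2),"Frad",round(f@e,2),"Ftan(cw)",round(f@np.array([e[1],-e[0]]),2),"open",round(s["opening"],4),"grip",round(s["grip_force"],1))
E
python3 - <<'E'
from h import *
C=[.5230,-.0590];st(C)
p=rows([.5066,.0117],C,.0721,[.27,.2,.05,-.1,-.25,-.4,-.5,-.5,-.5,-.5])
p=rows(p,C,.0721,[-.45,-.35,-.2,-.05,.05,.1,.1,.1,.1,.1])
p=rows(p,C,.0721,[.15,.25,.4,.55,.65,.7,.7,.7,.7,.7])
E
```

```text
t 21.95 pos [0.50661 0.01169 0.17305] a 0.281 r 0.07257 F [ 0.57 -4.37  0.89] Frad -4.39 Ftan(cw) -0.43 open 0.0239 grip 10.0
[[[0.026, -0.026, 0], [0, 0, 0]], [[0.194, -0.054, 0], [0, 0, 0]], [[0.401, -0.162, 0], [0, 0, 0]], [[0.372, -0.22, 0], [0, 0, 0]], [[0.335, -0.273, 0], [0, 0, 0]], [[0.291, -0.32, 0], [0, 0, 0]], [[0.165, -0.236, 0], [0, 0, 0]], [[0.0, -0.0, 0], [0, 0, 0]], [[0.0, -0.0, 0], [0, 0, 0]], [[0.0, -0.0, 0], [0, 0, 0]]]
end [0.462, -0.02058]
[[[-0.079, 0.12, 0], [0, 0, 0]], [[-0.178, 0.227, 0], [0, 0, 0]], [[-0.306, 0.305, 0], [0, 0, 0]], [[-0.348, 0.256, 0], [0, 0, 0]], [[-0.252, 0.141, 0], [0, 0, 0]], [[-0.131, 0.06, 0], [0, 0, 0]], [[0.0, 0.0, 0], [0, 0, 0]], [[0.0, 0.0, 0], [0, 0, 0]], [[0.0, 0.0, 0], [0, 0, 0]], [[0.0, 0.0, 0], [0, 0, 0]]]
end [0.49435, 0.00715]
[[[-0.133, 0.054, 0], [0, 0, 0]], [[-0.275, 0.088, 0], [0, 0, 0]], [[-0.425, 0.079, 0], [0, 0, 0]], [[-0.432, 0.015, 0], [0, 0, 0]], [[-0.287, -0.027, 0], [0, 0, 0]], [[-0.142, -0.024, 0], [0, 0, 0]], [[-0.0, 0.0, 0], [0, 0, 0]], [[-0.0, 0.0, 0], [0, 0, 0]], [[-0.0, 0.0, 0], [0, 0, 0]], [[-0.0, 0.0, 0], [0, 0, 0]]]
end [0.5367, 0.01177]
```

Emit:
send_rows(plan=[[[0.026, -0.026, 0], [0, 0, 0]], [[0.194, -0.054, 0], [0, 0, 0]], [[0.401, -0.162, 0], [0, 0, 0]], [[0, 0, 0], [0, 0, 0]], [[0, 0, 0], [0, 0, 0]], [[0, 0, 0], [0, 0, 0]], [[0, 0, 0], [0, 0, 0]], [[0, 0, 0], [0, 0, 0]], [[0, 0, 0], [0, 0, 0]], [[0, 0, 0], [0, 0, 0]]])

```text
time: 23.2
tool_pos: [0.491, 0.0058, 0.173]
tool_rot: [3.141, 0.0, -3.141]
contact_force: [0.6, -2.6, 0.7]
opening: 0.0235
grip_force: 10.0
```

```bash
python3 - <<'E'
from h import *
st([.5230,-.0590])
E
```

```text
t 23.2 pos [0.49104 0.00585 0.17304] a 0.051 r 0.07229 F [ 0.6  -2.61  0.66] Frad -2.6 Ftan(cw) -0.62 open 0.0235 grip 10.0
```

Emit:
send_rows(plan=[[[0.372, -0.22, 0], [0, 0, 0]], [[0.335, -0.273, 0], [0, 0, 0]], [[0.15, -0.17, 0], [0, 0, 0]], [[0, 0, 0], [0, 0, 0]], [[0, 0, 0], [0, 0, 0]], [[0, 0, 0], [0, 0, 0]], [[0, 0, 0], [0, 0, 0]], [[0, 0, 0], [0, 0, 0]], [[0, 0, 0], [0, 0, 0]], [[0, 0, 0], [0, 0, 0]]])

```text
time: 24.45
tool_pos: [0.4696, -0.0107, 0.173]
tool_rot: [3.141, -0.0, -3.141]
contact_force: [-0.1, -0.4, 2.4]
opening: 0.0234
grip_force: 10.0
```

```bash
python3 - <<'E'
from h import *
st([.5230,-.0590])
C=[.5230,-.0590]
p=robot.observe()["tool_pos"][:2]
p=rows(p,C,.0721,[-.3,-.2,-.05,.1,.25,.35,.35,.35,.35,.35])
p=rows(p,C,.0721,[.4,.5,.6,.7,.75,.75,.75,.75,.75,.75])
E
```

```text
t 24.45 pos [ 0.46956 -0.01071  0.17301] a -0.327 r 0.07203 F [-0.06 -0.39  2.41] Frad -0.22 Ftan(cw) -0.33 open 0.0234 grip 10.0
[[[-0.051, 0.059, 0], [0, 0, 0]], [[-0.209, 0.199, 0], [0, 0, 0]], [[-0.349, 0.256, 0], [0, 0, 0]], [[-0.382, 0.201, 0], [0, 0, 0]], [[-0.409, 0.141, 0], [0, 0, 0]], [[-0.282, 0.06, 0], [0, 0, 0]], [[0.0, -0.0, 0], [0, 0, 0]], [[0.0, -0.0, 0], [0, 0, 0]], [[0.0, -0.0, 0], [0, 0, 0]], [[0.0, -0.0, 0], [0, 0, 0]]]
end [0.51161, 0.01219]
[[[-0.142, 0.019, 0], [0, 0, 0]], [[-0.288, 0.017, 0], [0, 0, 0]], [[-0.288, -0.012, 0], [0, 0, 0]], [[-0.286, -0.04, 0], [0, 0, 0]], [[-0.141, -0.031, 0], [0, 0, 0]], [[0.0, -0.0, 0], [0, 0, 0]], [[0.0, -0.0, 0], [0, 0, 0]], [[0.0, -0.0, 0], [0, 0, 0]], [[0.0, -0.0, 0], [0, 0, 0]], [[0.0, -0.0, 0], [0, 0, 0]]]
end [0.54024, 0.01102]
```

Emit:
send_rows(plan=[[[-0.051, 0.059, 0], [0, 0, 0]], [[-0.209, 0.199, 0], [0, 0, 0]], [[-0.349, 0.256, 0], [0, 0, 0]], [[-0.382, 0.201, 0], [0, 0, 0]], [[-0.409, 0.141, 0], [0, 0, 0]], [[-0.282, 0.06, 0], [0, 0, 0]], [[0, 0, 0], [0, 0, 0]], [[0, 0, 0], [0, 0, 0]], [[0, 0, 0], [0, 0, 0]], [[0, 0, 0], [0, 0, 0]]])

```text
time: 25.7
tool_pos: [0.5115, 0.0121, 0.173]
tool_rot: [3.141, 0.0, 3.142]
contact_force: [0.7, -1.9, 1.6]
opening: 0.0235
grip_force: 10.0
```

```bash
python3 - <<'E'
from h import *
st([.5230,-.0590])
E
```

```text
t 25.7 pos [0.51146 0.01208 0.17303] a 0.348 r 0.07201 F [ 0.72 -1.88  1.56] Frad -1.97 Ftan(cw) 0.41 open 0.0235 grip 10.0
```

Emit:
send_rows(plan=[[[-0.142, 0.015, 0], [0, 0, 0]], [[-0.288, 0.017, 0], [0, 0, 0]], [[-0.288, -0.012, 0], [0, 0, 0]], [[-0.286, -0.04, 0], [0, 0, 0]], [[-0.141, -0.031, 0], [0, 0, 0]], [[0, 0, 0], [0, 0, 0]], [[0, 0, 0], [0, 0, 0]], [[0, 0, 0], [0, 0, 0]], [[0, 0, 0], [0, 0, 0]], [[0, 0, 0], [0, 0, 0]]])

```text
time: 26.95
tool_pos: [0.5402, 0.0108, 0.1731]
tool_rot: [3.142, 0.0, -3.141]
contact_force: [-0.9, -0.6, 1.4]
opening: 0.0237
grip_force: 10.0
```

```bash
python3 - <<'E'
from h import *
st([.5230,-.0590])
E
```

```text
t 26.95 pos [0.5402  0.01082 0.17306] a 0.75 r 0.07191 F [-0.87 -0.59  1.42] Frad -0.78 Ftan(cw) -0.7 open 0.0237 grip 10.0
```

```bash
python3 - <<'E'
from h import *
C=[.5230,-.0590];p=[.5402,.0109]
p=rows(p,C,.0718,[.65,.5,.35,.2,.05,-.1,-.25,-.4,-.5,-.55])
p=rows(p,C,.0718,[-.6,-.7,-.8,-.9,-.95,-.95,-.95,-.95,-.95,-.95])
E
```

```text
[[[0.284, 0.047, 0], [0, 0, 0]], [[0.429, 0.029, 0], [0, 0, 0]], [[0.429, -0.036, 0], [0, 0, 0]], [[0.419, -0.1, 0], [0, 0, 0]], [[0.399, -0.161, 0], [0, 0, 0]], [[0.37, -0.219, 0], [0, 0, 0]], [[0.334, -0.272, 0], [0, 0, 0]], [[0.289, -0.319, 0], [0, 0, 0]], [[0.165, -0.234, 0], [0, 0, 0]], [[0.074, -0.124, 0], [0, 0, 0]]]
end [0.4604, -0.02383]
[[[0.067, -0.127, 0], [0, 0, 0]], [[0.115, -0.263, 0], [0, 0, 0]], [[0.088, -0.273, 0], [0, 0, 0]], [[0.06, -0.281, 0], [0, 0, 0]], [[0.02, -0.142, 0], [0, 0, 0]], [[-0.0, 0.0, 0], [0, 0, 0]], [[-0.0, 0.0, 0], [0, 0, 0]], [[-0.0, 0.0, 0], [0, 0, 0]], [[-0.0, 0.0, 0], [0, 0, 0]], [[-0.0, 0.0, 0], [0, 0, 0]]]
end [0.45165, -0.05098]
```

Emit:
send_rows(plan=[[[0.284, 0.047, 0], [0, 0, 0]], [[0.429, 0.029, 0], [0, 0, 0]], [[0.429, -0.036, 0], [0, 0, 0]], [[0.419, -0.1, 0], [0, 0, 0]], [[0.399, -0.161, 0], [0, 0, 0]], [[0.37, -0.219, 0], [0, 0, 0]], [[0.334, -0.272, 0], [0, 0, 0]], [[0.289, -0.319, 0], [0, 0, 0]], [[0.165, -0.234, 0], [0, 0, 0]], [[0.074, -0.124, 0], [0, 0, 0]]])

```text
time: 28.2
tool_pos: [0.4601, -0.0242, 0.173]
tool_rot: [3.141, -0.0, 3.141]
contact_force: [-0.8, 2.2, 1.7]
opening: 0.0237
grip_force: 10.0
```

```bash
python3 - <<'E'
from h import *
st([.5230,-.0590])
E
```

```text
t 28.2 pos [ 0.46009 -0.02423  0.17303] a -0.557 r 0.07188 F [-0.81  2.24  1.65] Frad 1.79 Ftan(cw) 1.57 open 0.0237 grip 10.0
```

Emit:
send_rows(plan=[[[0.067, -0.127, 0], [0, 0, 0]], [[0.115, -0.263, 0], [0, 0, 0]], [[0.088, -0.273, 0], [0, 0, 0]], [[0.06, -0.281, 0], [0, 0, 0]], [[0.02, -0.142, 0], [0, 0, 0]], [[0, 0, 0], [0, 0, 0]], [[0, 0, 0], [0, 0, 0]], [[0, 0, 0], [0, 0, 0]], [[0, 0, 0], [0, 0, 0]], [[0, 0, 0], [0, 0, 0]]])

```text
time: 29.45
tool_pos: [0.4517, -0.051, 0.173]
tool_rot: [3.142, -0.0, -3.141]
contact_force: [-1.5, 0.7, 2.3]
opening: 0.0235
grip_force: 10.0
```

```bash
python3 - <<'E'
from h import *
st([.5230,-.0590])
E
```

```text
t 29.45 pos [ 0.45169 -0.05098  0.173  ] a -0.95 r 0.07176 F [-1.52  0.71  2.29] Frad 1.59 Ftan(cw) 0.53 open 0.0235 grip 10.0
```

The free radius holds at 71.8–72.1 mm over 1.7 rad, so the circle is known. I'll start the run from here, with a force check after every call.

```bash
cat >> h.py <<'E'
def nxt(C,R,a0,p,steps):
    a=a0+np.cumsum(steps);p=rows(p,C,R,a);print("a_end",a[-1].round(3))
E
python3 - <<'E'
from h import *
nxt([.5229,-.059],.0719,-.95,[.45165,-.05098],[.05,.1]+[.13]*8)
E
```

```text
[[[-0.012, 0.143, 0], [0, 0, 0]], [[-0.06, 0.281, 0], [0, 0, 0]], [[-0.12, 0.354, 0], [0, 0, 0]], [[-0.165, 0.335, 0], [0, 0, 0]], [[-0.207, 0.311, 0], [0, 0, 0]], [[-0.246, 0.282, 0], [0, 0, 0]], [[-0.279, 0.247, 0], [0, 0, 0]], [[-0.31, 0.209, 0], [0, 0, 0]], [[-0.334, 0.168, 0], [0, 0, 0]], [[-0.353, 0.122, 0], [0, 0, 0]]]
end [0.5038, 0.01032]
a_end 0.24
```

Emit:
send_rows(plan=[[[-0.012, 0.143, 0], [0, 0, 0]], [[-0.06, 0.281, 0], [0, 0, 0]], [[-0.12, 0.354, 0], [0, 0, 0]], [[-0.165, 0.335, 0], [0, 0, 0]], [[-0.207, 0.311, 0], [0, 0, 0]], [[-0.246, 0.282, 0], [0, 0, 0]], [[-0.279, 0.247, 0], [0, 0, 0]], [[-0.31, 0.209, 0], [0, 0, 0]], [[-0.334, 0.168, 0], [0, 0, 0]], [[-0.353, 0.122, 0], [0, 0, 0]]])

```text
time: 30.7
tool_pos: [0.5045, 0.0105, 0.173]
tool_rot: [3.142, 0.0, -3.141]
contact_force: [-1.4, -1.5, 2.2]
opening: 0.0237
grip_force: 10.0
```

```bash
python3 - <<'E'
from h import *
C=[.5229,-.059];st(C);nxt(C,.0719,.24,[.5038,.01032],[.13]*10)
E
```

```text
t 30.7 pos [0.5045  0.01048 0.17301] a 0.25 r 0.07188 F [-1.39 -1.5   2.2 ] Frad -1.09 Ftan(cw) -1.73 open 0.0237 grip 10.0
[[[-0.366, 0.076, 0], [0, 0, 0]], [[-0.373, 0.027, 0], [0, 0, 0]], [[-0.373, -0.021, 0], [0, 0, 0]], [[-0.367, -0.069, 0], [0, 0, 0]], [[-0.355, -0.116, 0], [0, 0, 0]], [[-0.337, -0.162, 0], [0, 0, 0]], [[-0.313, -0.203, 0], [0, 0, 0]], [[-0.285, -0.243, 0], [0, 0, 0]], [[-0.25, -0.277, 0], [0, 0, 0]], [[-0.212, -0.307, 0], [0, 0, 0]]]
end [0.58458, -0.02206]
a_end 1.54
```

Emit:
send_rows(plan=[[[-0.366, 0.076, 0], [0, 0, 0]], [[-0.373, 0.027, 0], [0, 0, 0]], [[-0.373, -0.021, 0], [0, 0, 0]], [[-0.367, -0.069, 0], [0, 0, 0]], [[-0.355, -0.116, 0], [0, 0, 0]], [[-0.337, -0.162, 0], [0, 0, 0]], [[-0.313, -0.203, 0], [0, 0, 0]], [[-0.285, -0.243, 0], [0, 0, 0]], [[-0.25, -0.277, 0], [0, 0, 0]], [[-0.212, -0.307, 0], [0, 0, 0]]])

```text
time: 31.95
tool_pos: [0.5848, -0.0223, 0.173]
tool_rot: [3.141, -0.0, -3.141]
contact_force: [-3.3, 2.5, 3.5]
opening: 0.0236
grip_force: 10.0
```

```bash
python3 - <<'E'
from h import *
C=[.5229,-.059];st(C);nxt(C,.0719,1.54,[.58458,-.02206],[.13]*10)
E
```

```text
t 31.95 pos [ 0.58485 -0.02234  0.17301] a 1.545 r 0.07198 F [-3.28  2.54  3.5 ] Frad -1.53 Ftan(cw) -3.85 open 0.0236 grip 10.0
[[[-0.171, -0.332, 0], [0, 0, 0]], [[-0.126, -0.352, 0], [0, 0, 0]], [[-0.08, -0.365, 0], [0, 0, 0]], [[-0.031, -0.372, 0], [0, 0, 0]], [[0.017, -0.374, 0], [0, 0, 0]], [[0.065, -0.367, 0], [0, 0, 0]], [[0.112, -0.357, 0], [0, 0, 0]], [[0.158, -0.339, 0], [0, 0, 0]], [[0.2, -0.315, 0], [0, 0, 0]], [[0.239, -0.287, 0], [0, 0, 0]]]
end [0.575, -0.10856]
a_end 2.84
```

Emit:
send_rows(plan=[[[-0.166, -0.332, 0], [0, 0, 0]], [[-0.126, -0.352, 0], [0, 0, 0]], [[-0.08, -0.365, 0], [0, 0, 0]], [[-0.031, -0.372, 0], [0, 0, 0]], [[0.017, -0.374, 0], [0, 0, 0]], [[0.065, -0.367, 0], [0, 0, 0]], [[0.112, -0.357, 0], [0, 0, 0]], [[0.158, -0.339, 0], [0, 0, 0]], [[0.2, -0.315, 0], [0, 0, 0]], [[0.239, -0.287, 0], [0, 0, 0]]])

```text
time: 33.2
tool_pos: [0.5746, -0.1093, 0.173]
tool_rot: [-3.141, 0.0, -3.142]
contact_force: [-0.3, 3.8, 2.7]
opening: 0.0236
grip_force: 10.0
```

```bash
python3 - <<'E'
from h import *
C=[.5229,-.059];st(C);nxt(C,.0718,2.84,[.57487,-.10856],[.13]*10)
E
```

```text
t 33.2 pos [ 0.5746  -0.10933  0.17305] a 2.852 r 0.07215 F [-0.28  3.78  2.66] Frad -2.84 Ftan(cw) -2.51 open 0.0236 grip 10.0
[[[0.272, -0.25, 0], [0, 0, 0]], [[0.305, -0.216, 0], [0, 0, 0]], [[0.33, -0.174, 0], [0, 0, 0]], [[0.35, -0.129, 0], [0, 0, 0]], [[0.363, -0.084, 0], [0, 0, 0]], [[0.372, -0.035, 0], [0, 0, 0]], [[0.373, 0.013, 0], [0, 0, 0]], [[0.368, 0.061, 0], [0, 0, 0]], [[0.357, 0.108, 0], [0, 0, 0]], [[0.34, 0.154, 0], [0, 0, 0]]]
end [0.48912, -0.12236]
a_end 4.14
```

Emit:
send_rows(plan=[[[0.276, -0.24, 0], [0, 0, 0]], [[0.305, -0.216, 0], [0, 0, 0]], [[0.33, -0.174, 0], [0, 0, 0]], [[0.35, -0.129, 0], [0, 0, 0]], [[0.363, -0.084, 0], [0, 0, 0]], [[0.372, -0.035, 0], [0, 0, 0]], [[0.373, 0.013, 0], [0, 0, 0]], [[0.368, 0.061, 0], [0, 0, 0]], [[0.357, 0.108, 0], [0, 0, 0]], [[0.34, 0.154, 0], [0, 0, 0]]])

```text
time: 34.45
tool_pos: [0.4883, -0.1219, 0.173]
tool_rot: [3.141, -0.0, -3.141]
contact_force: [-3.0, 0.8, 4.5]
opening: 0.0238
grip_force: 10.0
```

```bash
python3 - <<'E'
from h import *
C=[.5229,-.059];st(C);nxt([.5229,-.0589],.0718,4.14,[.48902,-.12211],[.13]*10)
E
```

```text
t 34.45 pos [ 0.48829 -0.12187  0.173  ] a 4.154 r 0.07176 F [-2.97  0.79  4.5 ] Frad 0.74 Ftan(cw) 2.99 open 0.0238 grip 10.0
[[[0.313, 0.19, 0], [0, 0, 0]], [[0.289, 0.236, 0], [0, 0, 0]], [[0.256, 0.272, 0], [0, 0, 0]], [[0.218, 0.302, 0], [0, 0, 0]], [[0.178, 0.328, 0], [0, 0, 0]], [[0.134, 0.349, 0], [0, 0, 0]], [[0.087, 0.362, 0], [0, 0, 0]], [[0.039, 0.371, 0], [0, 0, 0]], [[-0.009, 0.373, 0], [0, 0, 0]], [[-0.057, 0.369, 0], [0, 0, 0]]]
end [0.45282, -0.04331]
a_end 5.44
```

Emit:
send_rows(plan=[[[0.313, 0.19, 0], [0, 0, 0]], [[0.289, 0.236, 0], [0, 0, 0]], [[0.256, 0.272, 0], [0, 0, 0]], [[0.218, 0.302, 0], [0, 0, 0]], [[0.178, 0.328, 0], [0, 0, 0]], [[0.134, 0.349, 0], [0, 0, 0]], [[0.087, 0.362, 0], [0, 0, 0]], [[0.039, 0.371, 0], [0, 0, 0]], [[-0.009, 0.373, 0], [0, 0, 0]], [[-0.057, 0.369, 0], [0, 0, 0]]])

```text
time: 35.7
tool_pos: [0.4531, -0.0427, 0.173]
tool_rot: [3.142, 0.0, -3.141]
contact_force: [-2.4, 0.3, 3.6]
opening: 0.0238
grip_force: 10.0
```

```bash
python3 - <<'E'
from h import *
C=[.5229,-.059];st(C);nxt(C,.0719,5.44,[.45282,-.04331],[.13]*10)
E
```

```text
t 35.7 pos [ 0.45307 -0.04273  0.173  ] a -0.833 r 0.0717 F [-2.39  0.3   3.56] Frad 2.39 Ftan(cw) -0.25 open 0.0238 grip 10.0
[[[-0.1, 0.355, 0], [0, 0, 0]], [[-0.151, 0.343, 0], [0, 0, 0]], [[-0.193, 0.319, 0], [0, 0, 0]], [[-0.233, 0.292, 0], [0, 0, 0]], [[-0.269, 0.259, 0], [0, 0, 0]], [[-0.301, 0.223, 0], [0, 0, 0]], [[-0.326, 0.181, 0], [0, 0, 0]], [[-0.348, 0.138, 0], [0, 0, 0]], [[-0.362, 0.091, 0], [0, 0, 0]], [[-0.371, 0.044, 0], [0, 0, 0]]]
end [0.51917, 0.01282]
a_end 6.74
```

Emit:
send_rows(plan=[[[-0.095, 0.355, 0], [0, 0, 0]], [[-0.151, 0.343, 0], [0, 0, 0]], [[-0.193, 0.319, 0], [0, 0, 0]], [[-0.233, 0.292, 0], [0, 0, 0]], [[-0.269, 0.259, 0], [0, 0, 0]], [[-0.301, 0.223, 0], [0, 0, 0]], [[-0.326, 0.181, 0], [0, 0, 0]], [[-0.348, 0.138, 0], [0, 0, 0]], [[-0.362, 0.091, 0], [0, 0, 0]], [[-0.371, 0.044, 0], [0, 0, 0]]])

```text
time: 36.95
tool_pos: [0.5198, 0.0128, 0.173]
tool_rot: [3.142, 0.0, -3.141]
contact_force: [-1.6, 0.1, 3.1]
opening: 0.0236
grip_force: 10.0
```

```bash
python3 - <<'E'
from h import *
C=[.5229,-.059];st(C);nxt(C,.0718,6.74,[.51904,.01282],[.13]*10)
E
```

```text
t 36.95 pos [0.51977 0.01282 0.17301] a 0.465 r 0.07189 F [-1.64  0.07  3.09] Frad 0.14 Ftan(cw) -1.63 open 0.0236 grip 10.0
[[[-0.378, -0.01, 0], [0, 0, 0]], [[-0.37, -0.053, 0], [0, 0, 0]], [[-0.359, -0.1, 0], [0, 0, 0]], [[-0.343, -0.147, 0], [0, 0, 0]], [[-0.321, -0.189, 0], [0, 0, 0]], [[-0.294, -0.23, 0], [0, 0, 0]], [[-0.262, -0.266, 0], [0, 0, 0]], [[-0.225, -0.297, 0], [0, 0, 0]], [[-0.185, -0.324, 0], [0, 0, 0]], [[-0.141, -0.346, 0], [0, 0, 0]]]
end [0.59099, -0.03623]
a_end 8.04
```

Emit:
send_rows(plan=[[[-0.378, -0.01, 0], [0, 0, 0]], [[-0.37, -0.053, 0], [0, 0, 0]], [[-0.359, -0.1, 0], [0, 0, 0]], [[-0.343, -0.147, 0], [0, 0, 0]], [[-0.321, -0.189, 0], [0, 0, 0]], [[-0.294, -0.23, 0], [0, 0, 0]], [[-0.262, -0.266, 0], [0, 0, 0]], [[-0.225, -0.297, 0], [0, 0, 0]], [[-0.185, -0.324, 0], [0, 0, 0]], [[-0.141, -0.346, 0], [0, 0, 0]]])

```text
time: 38.2
tool_pos: [0.5913, -0.0366, 0.173]
tool_rot: [3.141, 0.0, -3.141]
contact_force: [-2.6, 3.8, 3.5]
opening: 0.0239
grip_force: 10.0
```

```bash
python3 - <<'E'
from h import *
C=[.5229,-.059];st(C);nxt(C,.0717,8.04,[.59099,-.03623],[.13]*10)
E
```

```text
t 38.2 pos [ 0.59128 -0.03656  0.17304] a 1.763 r 0.07197 F [-2.64  3.77  3.52] Frad -1.34 Ftan(cw) -4.4 open 0.0239 grip 10.0
[[[-0.091, -0.361, 0], [0, 0, 0]], [[-0.048, -0.37, 0], [0, 0, 0]], [[0.001, -0.373, 0], [0, 0, 0]], [[0.049, -0.369, 0], [0, 0, 0]], [[0.097, -0.36, 0], [0, 0, 0]], [[0.142, -0.344, 0], [0, 0, 0]], [[0.186, -0.323, 0], [0, 0, 0]], [[0.226, -0.296, 0], [0, 0, 0]], [[0.263, -0.264, 0], [0, 0, 0]], [[0.295, -0.228, 0], [0, 0, 0]]]
end [0.56299, -0.11843]
a_end 9.34
```

Emit:
send_rows(plan=[[[-0.091, -0.361, 0], [0, 0, 0]], [[-0.048, -0.37, 0], [0, 0, 0]], [[0.001, -0.373, 0], [0, 0, 0]], [[0.049, -0.369, 0], [0, 0, 0]], [[0.097, -0.36, 0], [0, 0, 0]], [[0.142, -0.344, 0], [0, 0, 0]], [[0.186, -0.323, 0], [0, 0, 0]], [[0.226, -0.296, 0], [0, 0, 0]], [[0.263, -0.264, 0], [0, 0, 0]], [[0.295, -0.228, 0], [0, 0, 0]]])

```text
time: 39.45
tool_pos: [0.5625, -0.1192, 0.1731]
tool_rot: [-3.141, 0.0, -3.142]
contact_force: [-0.5, 2.1, 3.5]
opening: 0.0235
grip_force: 10.0
```

```bash
python3 - <<'E'
from h import *
C=[.5229,-.059];st(C);nxt([.5229,-.0588],.0718,9.34,[.56299,-.11843],[.13]*10)
E
```

```text
t 39.45 pos [ 0.56254 -0.11919  0.17306] a 3.068 r 0.07207 F [-0.48  2.13  3.53] Frad -2.05 Ftan(cw) -0.77 open 0.0235 grip 10.0
[[[0.319, -0.184, 0], [0, 0, 0]], [[0.344, -0.145, 0], [0, 0, 0]], [[0.36, -0.099, 0], [0, 0, 0]], [[0.37, -0.051, 0], [0, 0, 0]], [[0.373, -0.003, 0], [0, 0, 0]], [[0.37, 0.045, 0], [0, 0, 0]], [[0.361, 0.093, 0], [0, 0, 0]], [[0.347, 0.139, 0], [0, 0, 0]], [[0.325, 0.182, 0], [0, 0, 0]], [[0.299, 0.224, 0], [0, 0, 0]]]
end [0.47629, -0.1134]
a_end 10.64
```

Emit:
send_rows(plan=[[[0.319, -0.184, 0], [0, 0, 0]], [[0.344, -0.145, 0], [0, 0, 0]], [[0.36, -0.099, 0], [0, 0, 0]], [[0.37, -0.051, 0], [0, 0, 0]], [[0.373, -0.003, 0], [0, 0, 0]], [[0.37, 0.045, 0], [0, 0, 0]], [[0.361, 0.093, 0], [0, 0, 0]], [[0.347, 0.139, 0], [0, 0, 0]], [[0.325, 0.182, 0], [0, 0, 0]], [[0.299, 0.224, 0], [0, 0, 0]]])

```text
time: 40.7
tool_pos: [0.4757, -0.113, 0.173]
tool_rot: [3.141, -0.0, -3.141]
contact_force: [-2.6, 1.0, 4.9]
opening: 0.0236
grip_force: 10.0
```

```bash
python3 - <<'E'
from h import *
C=[.5229,-.059];st(C);nxt([.5228,-.059],.0719,10.64,[.47629,-.1134],[.13]*10)
E
```

```text
t 40.7 pos [ 0.47568 -0.113    0.17299] a 4.369 r 0.07173 F [-2.63  0.98  4.94] Frad 0.99 Ftan(cw) 2.62 open 0.0236 grip 10.0
[[[0.274, 0.249, 0], [0, 0, 0]], [[0.232, 0.293, 0], [0, 0, 0]], [[0.192, 0.32, 0], [0, 0, 0]], [[0.149, 0.343, 0], [0, 0, 0]], [[0.103, 0.359, 0], [0, 0, 0]], [[0.055, 0.37, 0], [0, 0, 0]], [[0.008, 0.373, 0], [0, 0, 0]], [[-0.042, 0.372, 0], [0, 0, 0]], [[-0.089, 0.362, 0], [0, 0, 0]], [[-0.135, 0.349, 0], [0, 0, 0]]]
end [0.45761, -0.02865]
a_end 11.94
```

Emit:
send_rows(plan=[[[0.274, 0.249, 0], [0, 0, 0]], [[0.232, 0.293, 0], [0, 0, 0]], [[0.192, 0.32, 0], [0, 0, 0]], [[0.149, 0.343, 0], [0, 0, 0]], [[0.103, 0.359, 0], [0, 0, 0]], [[0.055, 0.37, 0], [0, 0, 0]], [[0.008, 0.373, 0], [0, 0, 0]], [[-0.042, 0.372, 0], [0, 0, 0]], [[-0.089, 0.362, 0], [0, 0, 0]], [[-0.135, 0.349, 0], [0, 0, 0]]])

```text
time: 41.95
tool_pos: [0.458, -0.0282, 0.173]
tool_rot: [-3.142, 0.0, -3.141]
contact_force: [-0.2, -0.0, 2.6]
opening: 0.0235
grip_force: 10.0
```

```bash
python3 - <<'E'
from h import *
C=[.5229,-.059];st(C);nxt(C,.0719,11.94,[.45761,-.02865],[.12,.11,.1,.09,.08,.06,.05,.03,0,0])
E
```

```text
t 41.95 pos [ 0.45798 -0.02816  0.17299] a -0.619 r 0.07188 F [-0.2  -0.01  2.57] Frad 0.18 Ftan(cw) -0.09 open 0.0235 grip 10.0
[[[-0.168, 0.303, 0], [0, 0, 0]], [[-0.182, 0.259, 0], [0, 0, 0]], [[-0.188, 0.217, 0], [0, 0, 0]], [[-0.188, 0.178, 0], [0, 0, 0]], [[-0.179, 0.144, 0], [0, 0, 0]], [[-0.142, 0.098, 0], [0, 0, 0]], [[-0.123, 0.075, 0], [0, 0, 0]], [[-0.075, 0.043, 0], [0, 0, 0]], [[-0.0, -0.0, 0], [0, 0, 0]], [[-0.0, -0.0, 0], [0, 0, 0]]]
end [0.48874, 0.00428]
a_end 12.58
```

Emit:
send_rows(plan=[[[-0.168, 0.303, 0], [0, 0, 0]], [[-0.182, 0.259, 0], [0, 0, 0]], [[-0.188, 0.217, 0], [0, 0, 0]], [[-0.188, 0.178, 0], [0, 0, 0]], [[-0.179, 0.144, 0], [0, 0, 0]], [[-0.142, 0.098, 0], [0, 0, 0]], [[-0.123, 0.075, 0], [0, 0, 0]], [[-0.075, 0.043, 0], [0, 0, 0]], [[0, 0, 0], [0, 0, 0]], [[0, 0, 0], [0, 0, 0]]])

```text
time: 43.2
tool_pos: [0.489, 0.0042, 0.173]
tool_rot: [3.141, 0.001, -3.142]
contact_force: [-0.3, 0.9, 1.5]
opening: 0.0238
grip_force: 10.0
```

Emit:
send_rows(plan=[[[0, 0, 0], [0, 0, 0]], [[0, 0, 0], [0, 0, 0]], [[0, 0, 0], [0, 0, 0]], [[0, 0, 0], [0, 0, 0]], [[0, 0, 0], [0, 0, 0]], [[0, 0, -0.3], [0, 0, 0]], [[0, 0, -0.8], [0, 0, 0]], [[0, 0, -0.9], [0, 0, 0]], [[0, 0, -0.9], [0, 0, 0]], [[0, 0, -0.9], [0, 0, 0]]], gripper=0.1)

```text
time: 44.45
tool_pos: [0.4888, 0.0042, 0.2694]
tool_rot: [-3.142, 0.001, -3.141]
contact_force: [0.3, 0.1, -0.8]
opening: 0.0507
grip_force: 0.0
```

```bash
python3 - <<'E'
from h import *
st([.5229,-.059])
for n in("top","scene"):
    im,D=read_camera(n);Q=cloud(n,D)
    def rep(nm,c,r,z0,z1):
        m=(np.hypot(Q[...,0]-c[0],Q[...,1]-c[1])<r)&(Q[...,2]>z0)&(Q[...,2]<z1);p=Q[m]
        if m.sum()>8:print(n,nm,m.sum(),p.mean(0),np.round(cv2.minEnclosingCircle(p[:,:2].astype(np.float32))[0],4))
    rep("flange",(.593,-.185),.06,.118,.132);rep("knob",(.489,.005),.04,.225,.25)
E
```

```text
t 44.45 pos [0.48882 0.00422 0.26936] a 0.014 r 0.07182 F [ 0.33  0.06 -0.78] Frad -0.1 Ftan(cw) 0.32 open 0.0507 grip 0.0
top flange 856 [ 0.59179387 -0.18646644  0.12376546] [ 0.5929 -0.1869]
scene flange 371 [ 0.59977474 -0.17790811  0.12311389] [ 0.5967 -0.1849]
scene knob 57 [0.49374583 0.00963732 0.23457968] [0.4912 0.0066]
```

The lid is home, the crank stands at its start position, and the hand is clear of both.

```bash
python3 -c "
from cell import robot
print(robot.hand_in())"
```

```text
the job is handed in; nothing more can be done
None
```

The job is handed in: by my last measurements the lid is home in the hopper, the crank went through two steady full turns and stands back at its zero position pointing away from the hopper, and the hand is clear; the hand-in call returned no verdict.

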